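# Feed a filter cassette into the water purifier with the push stick

## Robot

A 7-joint arm with a two-finger parallel gripper is mounted at the origin on the work surface. World frame = base frame: x ahead of the robot, y to its left, z up, the work surface at z = 0. Lengths are in m, angles in rad, forces in N, time in s.
With the tool pointing down it reaches from about 0.35 to 0.775 m from the base axis. Payload 3.1 kg.
Tool frame: the origin (TCP) lies at the very end of the fingers, on their centre line; the grasp point (between the pads) lies 19 mm behind it; z points along the fingers, y is the line along which they close (so a half turn about z gives the same grasp; the last joint's range is limited). The gripper opens to 85 mm and grips with 20 to 120 N. Pads are 22 mm wide; open, the fingers measure 114 mm over their backs; the gripper's body (76 mm by 85 mm) begins 54 mm behind the grasp point. The pads swing forward as they close: fully open they stand 13 mm farther back than shut.
Start: joints at [1.307, 0.311, 0.014, 1.512, -0.004, 1.319, -0.027], TCP at [0.121, -0.537, 0.231] pointing down, gripper open.
Joint ranges: [-2.7, 2.7], [-0.3, 1.91], [-1.27, 1.3], [0.12, 2.57], [-1.44, 4.58], [0.2, 2.03], [-3.05, 3.05]. Speed limits (rad/s): [2.79, 2.79, 3.14, 3.14, 3.14, 3.14, 3.14].

## Interface

Orientations are given as a rotation vector (axis times angle).
In Python, from cell import readout, viewer, order, spotter gives the robot as it stands.
- The arm moves only by the tool move_arm, never from a script. Its argument "motion" is a list of rows, each a list of 3 entries, a list of its own where there are three numbers: the shift along the world's x, y, z in mm, then the turn, a rotation vector about the world's x, y, z in rad, then the opening in per cent of the stroke, from 0 (shut) to 100 (fully open). In form: [[[tx, ty, tz], [rx, ry, rz], jaw], ...]. A call has 1 to 5 rows; each row shifts and turns the commanded pose from where the row before left it; what a row does not reach is not made up. A row lasts 1/10 s, in which the tool goes at most 50 mm and 8.59 degrees, less where a joint would pass 70% of its speed; a pose out of reach is approached as far as the arm can. A call is refused whole if a number of a shift passes 50 or a number of a turn 0.15, either way. A call with a gripper value outside its range is refused whole. The fingers move at their own pace and stop on an object; "force" is the grip in N (left out, the last holds). Time passes only in rows, so rows that do not move let the fingers close. It gives the time, the measured TCP pose, the force, the opening and the grip force at its end, in the units of the state.
- readout.sense(): the state, without advancing time (a new reading comes with each control period).
- viewer.camera(name): name is "scene" or "top" or "wrist"; returns a dict with "pixels" (400x640x3 uint8, red, green, blue), "mtx" (3x3 intrinsics, pixels), "R" (3x3) and "t" (3): a world point X has camera coordinates R X + t; the wrist camera has in their place "tool_from_camera" (4x4, takes a point from camera to tool coordinates, whose origin is the TCP and whose axes are the flange's). Camera axes: x right, y down, z forward; pixel columns grow to the right and rows downward; lengths in m; the calibration is good to about 2 mm. A picture is of the moment at which its call begins: read the wrist's pose just before it. There is no depth.
- order.hand_in(): hands the job in; it is judged then, once.
Trained networks look in a picture, given as the dict that the camera call returned (one of the last four; its "shot" number tells which), for a name from the list of things; names that differ only in an ending like _2 or _b are one class to them, and where a whole thing is asked for, a point or a joint stands for the part that bears it (a point fixed in the world has none). Each returns a list of dicts, best first, with "conf" (0 to 1); they miss things now and then, are a little off and sometimes report something else, mostly with a low value. They report only what shows in the picture. A call takes as long as a camera call. They do not tell look-alikes from the thing itself.
- spotter.spot_in(query, picture): "point" ([column, row] in pixels, amid what is visible of it).
- spotter.trace(query, picture): "pixels" (400x640 bool, what is visible of it) and "point" ([column, row] in pixels, amid what is visible of it).
- spotter.pinpoint(query, picture): "point" ([column, row] in pixels: a listed point, or the origin of a listed thing).
The state is a dict: "clock": time; "qpos": joint angles; "joint_vel": joint speeds; "tau": joint torques, N m; "eef_pos": TCP position; "orientation": TCP orientation; "ft_force": force on the tool from outside, world axes, zero at the start; "wrist_torque": the same for the moment, N m; "finger_gap": opening from 0.0 (shut) to 1.0 (fully open); "grasp_force": force on a finger pad.
Only numpy, scipy, OpenCV 4.12 (cv2) and the standard library are available. Lean on these libraries where they do the work, as an engineer would, in place of code of your own. Each camera call takes 0.05 s, during which the arm holds its last target. There are 200 camera calls.

## Task

Take the push stick from its white tray and use its nose to feed the white-and-blue filter cassette along the guide channel into the purifier's tunnel until it is fully home, pressing it there with about 10 N for a second and never with more than 20 N. Then lay the stick back flat in its tray, let go, and leave the other things where they are; do not touch the new cassette with the gripper.

Things in the scene. Friction and masses are not known exactly. Their poses are not given: they have to be found in the camera images.
- purifier: Black water purifier, fixed. Origin: centre of the tunnel mouth at counter level; x points into the tunnel, z up. An aluminium floor, top 8 mm above the counter, 120 mm wide, runs from x = -160 mm (open apron) into the tunnel. Channel 33 mm wide from x = -30 mm on, between grey strips with tops 16 mm above the counter; outside that they flare to 86 mm apart at x = -125 mm.
- mouth (a point): Centre of the blue-rimmed tunnel mouth at floor level, 8 mm above the purifier's origin, same axes. Tunnel 33 mm wide, ceiling 34 mm above this point; roof top 44 mm above it, 110 mm wide, 170 mm long, then a cabinet 240 mm high. The cassette's leading face meets the unseen sliding seat 55 to 105 mm in (a hidden setting, new each time) and is fully home 20 mm farther.
- roof (a point): Centre of the tunnel roof's top, 85 mm in from the mouth. Out of sight beneath it the cassette meets the seat, pushes it along against about 4 N of drag for 20 mm (this is not home yet; it stays where left), and is then fully home against a rubber buffer that yields 3 N per mm for 7 mm, is then rigid, and springs back a little when let go. Above 20 N the cassette would crack.
- cassette_mid (a point): Centre of the new filter cassette, a white block with a blue band near its leading end, 50 mm long (x) x 30 mm wide (y) x 28 mm high (z), about 120 g. It lies loose on the loading apron, a little off line and askew, its x axis pointing roughly into the tunnel.
- stick_grip (a point): Grip point in the middle of the push stick's upright green handle, 34 mm above its underside. Handle 36 mm long (x), 16 mm wide (y; grasp across), top 52 mm above the underside. x points to the nose: a wooden bar 24 mm wide, 10 mm high reaches from 30 mm behind to the green nose plate (24 mm wide, 22 mm high), its flat face 150 mm ahead of this point. About 90 g.
- tray: White tray for the stick, fixed, 250 mm (x) x 75 mm (y), rim 12 mm high, walls and floor 4 mm thick. Origin: centre of its underside. The stick starts lying flat on its floor, nose towards about +x of the tray, handle about 60 mm to the -x side of the centre.
- used_mid (a point): Centre of a used cassette, grey with an orange band, same size as the new one, lying on the counter; leave it.
- mug: Blue mug, 80 mm wide, 90 mm high; origin at its underside. Leave it.
- soap: Yellow soap bottle, 60 mm wide, 170 mm high; origin at its underside. Leave it.
- tumbler: Steel tumbler, 72 mm wide, 100 mm high; origin at its underside. Leave it.
- cassette: The same new cassette; origin at the centre of its underside, 14 mm below point cassette_mid.
- stick: The same push stick; origin on its underside, 34 mm below point stick_grip.
Mind the look-alikes: they are no part of the job. Leave any red look-alike of the stick alone.

How it is judged:
By the outcome, as a careful person would: the job done as asked, in the order asked, and still so for the second after the job is handed in, with the robot touching nothing.
It also fails if it takes over 72 s, if anything falls off the work surface, if the arm or the gripper's body presses on something with over 40 N, if the wrist force passes 120 N, or if a joint passes its speed limit or range.

## Working session

There is one attempt and no reset: what is moved stays moved. The work goes in short steps, Python scripts to look and compute and a tool call to move; the robot and the scene stay as the last step left them, time stands still between calls to the robot, and variables do not carry over. Pictures are saved under pics/ and viewed, at most 12 in all, crops included, and the job is handed in when it is done.

Besides the shell and the picture viewer there is one more tool, called after "Request:" as name(argument=value, ...) on one line, values as JSON. move_arm: Moves the arm, as the interface text tells. Its arguments: {"type":"object","properties":{"motion":{"type":"array"},"force":{"type":"number"}},"required":["motion"]}

```bash
mkdir -p pics; cat > h.py <<'E'
import numpy as np, cv2
from cell import readout, viewer, order, spotter
from scipy.spatial.transform import Rotation as Ro
def cam(n):
    s=readout.sense(); c=viewer.camera(n)
    if n=="wrist":
        T=np.array(c["tool_from_camera"]); Rw=Ro.from_rotvec(s["orientation"]).as_matrix()
        Rc=Rw@T[:3,:3]; o=Rw@T[:3,3]+np.array(s["eef_pos"])
    else:
        Rc=np.array(c["R"]).T; o=-Rc@np.array(c["t"])
    c["Rc"],c["o"]=Rc,o
    return c
def onz(c,p,z):
    d=c["Rc"]@np.linalg.solve(np.array(c["mtx"]),[p[0],p[1],1.]); return c["o"]+d*(z-c["o"][2])/d[2]
def px(c,X):
    q=np.array(c["mtx"])@(c["Rc"].T@(np.array(X)-c["o"])); return q[:2]/q[2]
def save(c,n,box=None,s=1):
    im=c["pixels"][:,:,::-1]
    if box: im=im[box[1]:box[3],box[0]:box[2]]
    cv2.imwrite("pics/"+n,cv2.resize(np.ascontiguousarray(im),None,fx=s,fy=s,interpolation=cv2.INTER_CUBIC))
E
python3 - <<'E'
from h import *
for n in("top","scene"):
    c=cam(n); save(c,n+".png"); print(n,c["o"].round(3))
    for q,z in dict(purifier=0,mouth=.008,roof=.052,cassette_mid=.022,stick_grip=.038,stick=.004,tray=0,used_mid=.014,mug=0,soap=0,tumbler=0).items():
        for r in spotter.pinpoint(q,c)[:3]: print(q,round(r["conf"],2),np.round(r["point"],1),onz(c,r["point"],z).round(4)[:2])
print(readout.sense())
E
```

```text
top [0.509 0.004 1.222]
purifier 0.75 [269. 197.] [0.5541 0.1109]
purifier 0.43 [236.3 191.5] [0.5711 0.1985]
mouth 0.93 [268.5 196.3] [0.5558 0.1115]
roof 0.55 [237.9 192.4] [0.566  0.1861]
cassette_mid 0.46 [312.3 194.9] [ 0.5562 -0.0058]
stick_grip 0.83 [461.  232.4] [ 0.4478 -0.3936]
stick_grip 0.7 [418.6 280.3] [ 0.3261 -0.2775]
stick_grip 0.28 [451.8 205.9] [ 0.5179 -0.3718]
stick 0.76 [418.5 282.2] [ 0.3157 -0.2852]
stick 0.58 [458.3 228.7] [ 0.4562 -0.398 ]
tray 0.83 [450.9 208.1] [ 0.5123 -0.3812]
used_mid 0.71 [315.3 254.5] [ 0.3979 -0.01  ]
mug 0.74 [188.3 261.9] [0.3859 0.3294]
soap 0.63 [357.4 105.1] [ 0.7994 -0.1349]
tumbler 0.84 [293.7 110.7] [0.7875 0.0392]
tumbler 0.19 [357.5 105.9] [ 0.7972 -0.1351]
scene [0.897 0.352 0.852]
purifier 0.7 [339.7 250.5] [0.5612 0.1008]
mouth 0.65 [345.9 253.7] [0.559  0.1191]
roof 0.68 [370.2 268.7] [0.5617 0.1931]
cassette_mid 0.71 [315.  216.2] [ 0.5505 -0.0015]
stick_grip 0.63 [310.1 111.8] [ 0.3273 -0.2707]
stick 0.96 [309.4 122.1] [ 0.3341 -0.2656]
tray 0.9 [237.9 129.6] [ 0.5129 -0.3849]
used_mid 0.55 [354.9 186.6] [ 0.4059 -0.0
[... 287 characters left out ...]
1.30733449,  0.31087439,  0.01400492,  1.51150809, -0.00440819,
        1.31921366, -0.02721591]), 'joint_vel': array([-1.74314851e-03, -1.16101383e-03, -9.52812736e-04,  1.96487994e-04,
        1.60563995e-03, -1.88449521e-04,  5.10681209e-05]), 'tau': array([ 1.97656232e-04, -3.79816639e+01,  1.45651591e-01, -2.30863023e+01,
        1.21372158e-02,  2.01031085e-03, -3.07486602e-06]), 'eef_pos': array([ 0.12100428, -0.53653162,  0.23131464]), 'orientation': array([ 3.12226194e+00,  3.47709068e-01, -1.64847338e-05]), 'ft_force': array([ 0.13733135, -0.36300157, -0.40877304]), 'wrist_torque': array([-0.04164301, -0.0019999 , -0.01587553]), 'grasp_force': 0.0, 'finger_gap': 0.9995530132461958}
```

View top.

View pics/top.png

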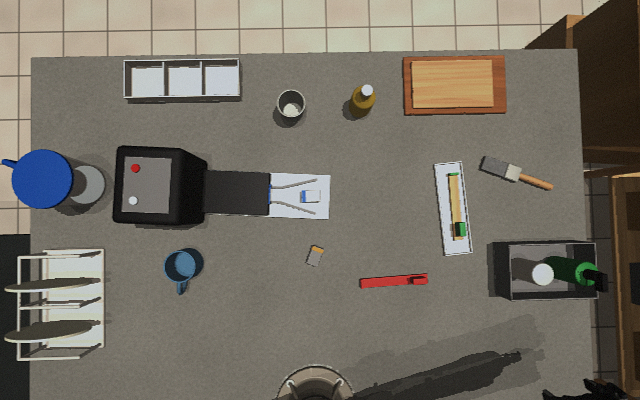

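```bash
python3 -c "
import cv2
im=cv2.imread('pics/top.png')
a=cv2.resize(im[150:300,390:500],None,fx=4,fy=4,interpolation=2)
b=cv2.resize(im[165:225,220:340],None,fx=3,fy=3,interpolation=2)
b=cv2.copyMakeBorder(b,0,420,0,0,0)
cv2.imwrite('pics/crop.png',cv2.hconcat([a,b]))"
```

```text
(no output)
```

View pics/crop.png

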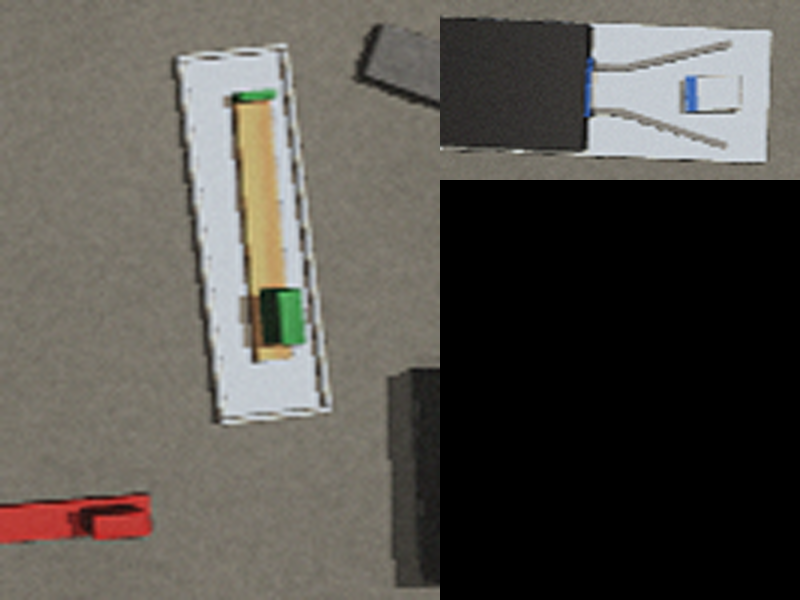

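Candidates for the stick: the green-handled wooden stick in the white tray (top 460,230), the red stick (395,281), and the brush (515,172). I choose the first; the crop confirms its green handle, wooden bar and green nose plate at (454,174). The cassette is at (311,196) and the mouth at (269,196), with the tunnel running left in the picture, which is +y.

Request:
move_arm(motion=[[[20,45,0],[0,0,-0.03],100],[[20,45,0],[0,0,-0.03],100],[[20,45,0],[0,0,-0.03],100],[[45,0,0],[0,0,-0.02],100],[[45,0,0],[0,0,0],100]])

```text
clock: 1.7
eef_pos: [0.271, -0.3998, 0.2314]
orientation: [3.136, 0.174, -0.001]
ft_force: [0.7, -1.5, -0.8]
finger_gap: 1.002
grasp_force: 0.0
```

Request:
move_arm(motion=[[[45,0,0],[0,0,0],100],[[45,0,0],[0,0,0],100],[[45,3,0],[0,0,0],100],[[42,5,0],[0,0,0],100],[[0,0,0],[0,0,0],100]])

```text
clock: 2.2
eef_pos: [0.4553, -0.3889, 0.2301]
orientation: [-3.132, -0.191, -0.008]
ft_force: [-0.0, 1.4, 0.1]
finger_gap: 1.002
grasp_force: 0.0
```

```bash
python3 - <<'E'
from h import *
c=cam("wrist"); s=readout.sense(); print(s["clock"],s["eef_pos"].round(4),s["orientation"].round(3),c["o"].round(3))
save(c,"w1.png")
for q,z in dict(stick_grip=.038,stick=.004,tray=0).items():
    for r in spotter.pinpoint(q,c)[:2]: print(q,round(r["conf"],2),np.round(r["point"],1),onz(c,r["point"],z).round(4)[:2])
E
```

```text
2.25 [ 0.4516 -0.3909  0.2303] [-3.134e+00 -1.860e-01 -2.000e-03] [ 0.538 -0.38   0.372]
stick_grip 0.64 [322.  171.4] [ 0.4536 -0.3916]
stick_grip 0.57 [227.1 249. ] [ 0.3312 -0.2779]
stick 0.85 [233.1 236.8] [ 0.3315 -0.276 ]
tray 0.8 [322.4 119.1] [ 0.5126 -0.3849]
```

View pics/w1.png

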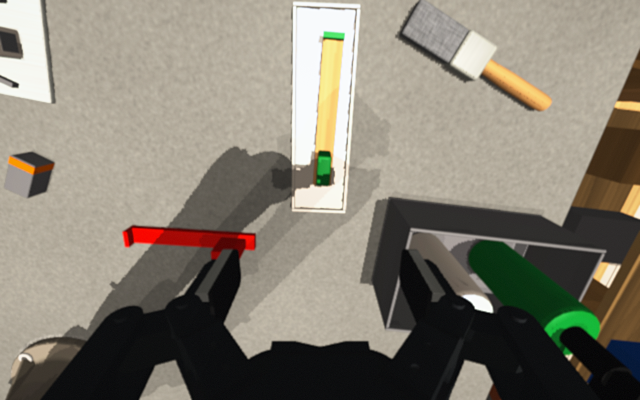

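The wrist view shows the handle at (323,168), the nose plate at (334,36) and the bar between them. The red look-alike is at (190,238) and the used cassette at (30,174).

```bash
cat >> h.py <<'E'
from scipy.optimize import minimize
STICK=[((-.030,.150),(-.012,.012),(0,.010)),((-.018,.018),(-.008,.008),(0,.052)),((.146,.150),(-.012,.012),(0,.022))]
CASS=[((-.025,.025),(-.015,.015),(0,.028))]
def fit(c,mask,boxes,p0,z):
    """pose x,y,yaw of boxes (underside at z) whose silhouette best matches mask"""
    def render(p):
        im=np.zeros(mask.shape,np.uint8); co,si=np.cos(p[2]),np.sin(p[2])
        for a,b,h in boxes:
            P=[px(c,[p[0]+co*u-si*v,p[1]+si*u+co*v,z+w]) for u in a for v in b for w in h]
            cv2.fillConvexPoly(im,cv2.convexHull((np.array(P)*16).astype(np.int32)),255,cv2.LINE_AA,4)
        return im/255.
    g=lambda m:cv2.GaussianBlur(m.astype(float),(0,0),1.2)
    M=g(mask)
    f=lambda q:np.abs(g(render(np.array(q)/[100,100,10]))-M).sum()
    x0=np.array(p0)*[100,100,10]
    r=minimize(f,x0,method="Nelder-Mead",options=dict(initial_simplex=[x0,x0+[.7,0,0],x0+[0,.7,0],x0+[0,0,.8]],maxiter=300))
    return r.x/[100,100,10], r.fun/mask.sum()
E
python3 - <<'E'
from h import *
from scipy.optimize import minimize
c=cam("wrist"); im=c["pixels"]; hsv=cv2.cvtColor(np.ascontiguousarray(im),cv2.COLOR_RGB2HSV)
m=(hsv[...,1]>70)&(hsv[...,0]>14)&(hsv[...,0]<90); m[:10]=0;m[205:]=0;m[:,:298]=0;m[:,:][:,352:]=0
t=spotter.trace("stick",c); 
print(m.sum(),[ (round(r["conf"],2),np.round(r["point"]),r["pixels"].sum(),(r["pixels"]&m).sum()) for r in t])
print(fit(c,m,STICK,[.452,-.392,.1],.004), readout.sense()["eef_pos"],readout.sense()["orientation"])
E
```

```text
2984 [(0.9, array([321.,  96.]), np.int64(3221), np.int64(2977)), (0.7, array([196., 235.]), np.int64(2660), np.int64(0)), (0.63, array([ 3., 40.]), np.int64(316), np.int64(0))]
(array([ 0.45780645, -0.39283297,  0.0571842 ]), np.float64(0.13450159698488937)) [ 0.4463496  -0.39466724  0.23155653] [ 3.13605469e+00  1.71252500e-01 -1.29667040e-03]
```

Request:
move_arm(motion=[[[10,2,-40],[0,0,-0.03],60],[[0,0,-45],[0,0,-0.02],60],[[0,0,-45],[0,0,0],60],[[0,0,-40],[0,0,0],60],[[0,0,0],[0,0,0],60]])

```text
clock: 3.0
eef_pos: [0.452, -0.389, 0.0554]
orientation: [-3.132, -0.094, 0.018]
ft_force: [-1.0, 1.1, -0.9]
finger_gap: 0.599
grasp_force: 0.0
```

```bash
python3 - <<'E'
from h import *
c=cam("wrist"); save(c,"w2.png"); s=readout.sense();print(s["clock"],s["eef_pos"],s["orientation"])
for r in spotter.pinpoint("stick_grip",c)[:2]: print(round(r["conf"],2),np.round(r["point"],1),onz(c,r["point"],.038).round(4)[:2])
E
```

```text
3.05 [ 0.45478671 -0.39079219  0.05914497] [-3.13625398 -0.09413915  0.00868401]
0.78 [324.2 229.4] [ 0.4573 -0.3917]
```

View pics/w2.png

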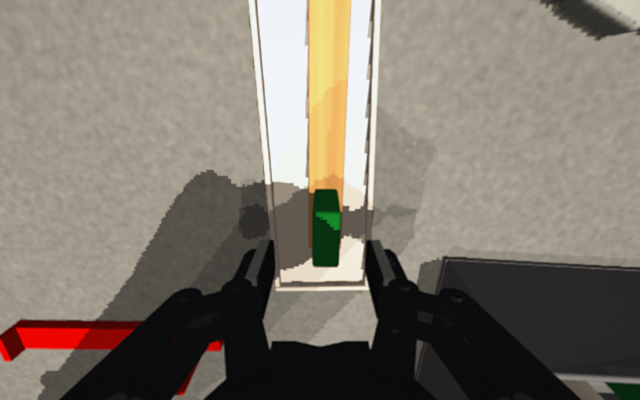

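The handle at (326,235) sits between the fingers and lines up with them, so I descend and grip.

Request:
move_arm(motion=[[[1,1,-25],[0,0,0],60],[[0,0,-15],[0,0,0],60],[[0,0,0],[0,0,0],60],[[0,0,0],[0,0,0],0],[[0,0,0],[0,0,0],0]], force=70)

```text
clock: 3.6
eef_pos: [0.46, -0.3915, 0.023]
orientation: [3.138, 0.097, 0.004]
ft_force: [-0.0, 0.3, 0.2]
finger_gap: 0.264
grasp_force: 0.0
```

Request:
move_arm(motion=[[[0,0,0],[0,0,0],0],[[0,0,0],[0,0,0],0],[[0,0,0],[0,0,0],0]])

```text
clock: 3.9
eef_pos: [0.4601, -0.3914, 0.023]
orientation: [3.138, 0.097, 0.004]
ft_force: [-0.6, -0.7, 5.8]
finger_gap: 0.177
grasp_force: 69.0
```

Request:
move_arm(motion=[[[0,0,20],[0,0,0],0],[[0,0,30],[0,0,0],0],[[0,0,30],[0,0,0.05],0],[[5,10,10],[0,0,0.12],0],[[9,15,0],[0,0,0.13],0]])

```text
clock: 4.4
eef_pos: [0.4732, -0.368, 0.1137]
orientation: [3.085, 0.567, 0.003]
ft_force: [0.9, -0.3, -0.9]
finger_gap: 0.178
grasp_force: 68.2
```

Request:
move_arm(motion=[[[9,15,0],[0,0,0.13],0],[[9,15,0],[0,0,0.13],0],[[9,15,0],[0,0,0.13],0],[[9,15,0],[0,0,0.13],0],[[9,15,0],[0,0,0.13],0]])

```text
clock: 4.9
eef_pos: [0.5178, -0.2898, 0.1108]
orientation: [-2.743, -1.529, 0.001]
ft_force: [-0.8, -0.6, -2.1]
finger_gap: 0.178
grasp_force: 68.2
```

Request:
move_arm(motion=[[[9,15,0],[0,0,0.13],0],[[9,15,0],[0,0,0.13],0],[[9,10,0],[0,0,0.13],0],[[4,4,0],[0,0,0.13],0],[[0,0,0],[0,0,0],0]])

```text
clock: 5.4
eef_pos: [0.5493, -0.2449, 0.1108]
orientation: [-2.261, -2.179, -0.001]
ft_force: [-0.9, -0.1, -0.9]
finger_gap: 0.176
grasp_force: 68.2
```

```bash
python3 - <<'E'
from h import *
for _ in range(5): viewer.camera("top")
c=cam("wrist"); s=readout.sense(); save(c,"w3.png"); print(s)
for q,z in dict(mouth=.008,roof=.052,cassette_mid=.022,cassette=.008,stick_grip=.1).items():
    for r in spotter.pinpoint(q,c)[:2]: print(q,round(r["conf"],2),np.round(r["point"],1),onz(c,r["point"],z).round(4)[:2])
E
```

```text
{'clock': 5.7, 'qpos': array([ 0.75391076,  0.56279371, -0.53327013,  1.51866324,  0.30344949,
        1.14355788,  0.12047624]), 'joint_vel': array([-6.46952839e-05, -7.97294915e-04, -6.61296450e-03, -1.21452466e-03,
       -1.39122120e-03,  1.09419728e-03,  2.85439366e-03]), 'tau': array([-5.64432819e-02, -4.44646847e+01, -6.52928352e+00, -2.09866565e+01,
       -1.79394172e-02,  8.34097591e-03, -7.74624059e-03]), 'eef_pos': array([ 0.54847174, -0.24738539,  0.11119471]), 'orientation': array([ 2.26673531e+00,  2.17512040e+00, -1.30382677e-03]), 'ft_force': array([-0.19282705,  0.13597508, -0.81683032]), 'wrist_torque': array([-0.06391946,  0.0055755 , -0.0136759 ]), 'grasp_force': 68.20382952690125, 'finger_gap': 0.17599723045841065}
stick_grip 0.85 [ 70.3 243. ] [ 0.3955 -0.2424]
stick_grip 0.76 [321.7 267.7] [ 0.5488 -0.2665]
```

View pics/w3.png

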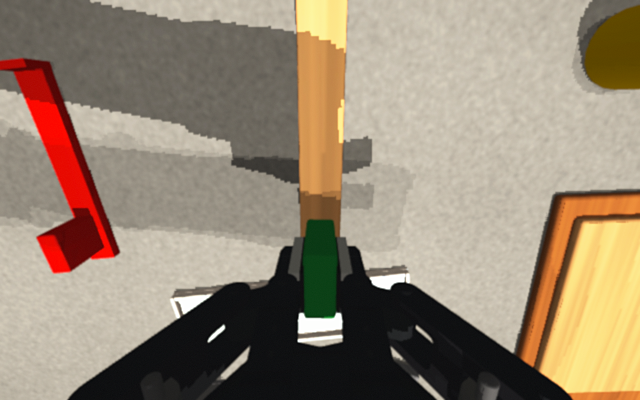

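The view shows the stick held straight, but the cassette is out of frame. I move aside and up so the wrist camera can see the apron.

Request:
move_arm(motion=[[[-20,40,18],[0,0,0],0],[[-20,40,18],[0,0,0],0],[[-20,40,18],[0,0,0],0],[[-20,40,18],[0,0,0],0],[[-20,40,18],[0,0,0],0]])

```text
clock: 6.45
eef_pos: [0.4481, -0.0448, 0.2021]
orientation: [2.264, 2.177, 0.0]
ft_force: [1.7, -0.8, 0.2]
finger_gap: 0.174
grasp_force: 68.3
```

```bash
python3 - <<'E'
from h import *
for _ in range(6): viewer.camera("top")
c=cam("wrist"); s=readout.sense(); save(c,"w4.png"); print(s["clock"],s["eef_pos"],s["orientation"],c["o"])
import pickle; pickle.dump(c,open("w4.pkl","wb"))
for q,z in dict(mouth=.008,purifier=0,roof=.052,cassette_mid=.022,cassette=.008).items():
    for r in spotter.pinpoint(q,c)[:2]: print(q,round(r["conf"],2),np.round(r["point"],1),onz(c,r["point"],z).round(4)[:2])
E
```

```text
6.8 [ 0.44903317 -0.04809658  0.20075756] [-2.26678336e+00 -2.17450799e+00  1.16559307e-03] [0.45271093 0.03593196 0.34289896]
mouth 0.87 [424.   17.8] [0.5636 0.1076]
mouth 0.31 [614.1  73.9] [0.7764 0.045 ]
purifier 0.96 [421.7  20.3] [0.564 0.107]
roof 0.73 [319.4 238.4] [ 0.4457 -0.1201]
cassette_mid 0.73 [411.4 127.1] [ 0.5534 -0.0014]
cassette 0.62 [408.9 122.9] [0.5546 0.0018]
```

View pics/w4.png

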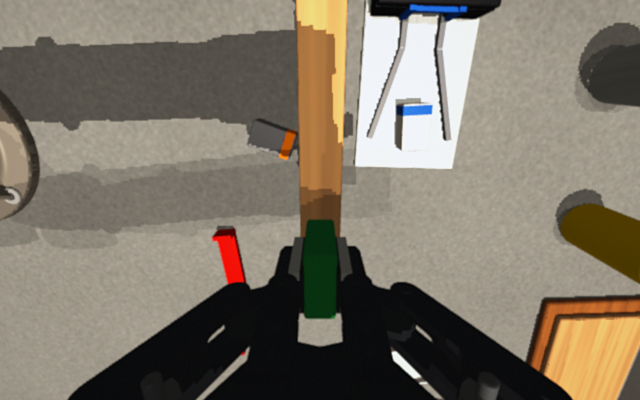

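```bash
python3 - <<'E'
from h import *
import pickle
c=pickle.load(open("w4.pkl","rb"))
for n,p,z in [("L near",(356,166),.008),("R near",(452,168),.008),("L far",(366,13),.008),("R far",(478,15),.008),("Lstrip bend",(404,48),.016),("Rstrip bend",(439,48),.016),("Lstrip out",(370,136),.016),("Rstrip out",(448,138),.016),("mouth L",(402,10),.016),("mouth R",(466,10),.016),
 ("c back L bottom",(398,151),.008),("c backR bot",(432,150),.008),("c top fl",(396,103),.036),("c top fr",(431,103),.036),("c top bl",(397,141),.036),("ctop br",(431,141),.036)]:
    print(n,onz(c,p,z).round(4)[:2])
im=cv2.resize(c["pixels"][0:180,340:500,::-1],None,fx=3.3,fy=3.3,interpolation=2); cv2.imwrite("pics/c4.png",im)
E
```

```text
L near [ 0.4934 -0.0468]
R near [ 0.6105 -0.0542]
L far [0.5036 0.1144]
R far [0.6191 0.1078]
Lstrip bend [0.5423 0.0792]
Rstrip bend [0.5788 0.0777]
Lstrip out [ 0.5084 -0.0102]
Rstrip out [ 0.5982 -0.0162]
mouth L [0.5384 0.1136]
mouth R [0.6025 0.1109]
c back L bottom [ 0.5436 -0.0305]
c backR bot [ 0.5841 -0.031 ]
c top fl [0.5314 0.0254]
c top fr [0.5678 0.0239]
c top bl [ 0.5344 -0.014 ]
ctop br [ 0.5712 -0.0155]
```

View pics/c4.png

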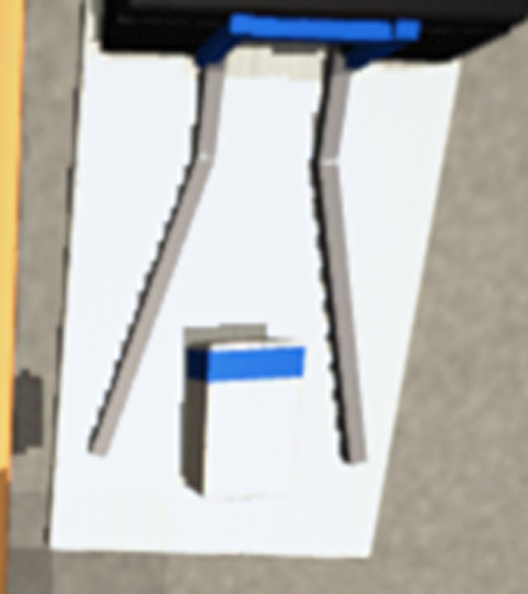

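The crop shows apron corners at (355,167) and (452,168), strip bends at (404,48) and (439,48), and the cassette centred near (414,127). I check the cassette yaw with a silhouette fit and compare the axis with the top picture.

```bash
python3 - <<'E'
from h import *
import pickle
c=pickle.load(open("w4.pkl","rb"))
t=spotter.trace("cassette",c)
for r in t[:2]:
    if r["conf"]>.4 : print(r["conf"],r["point"],r["pixels"].sum(),fit(c,r["pixels"],CASS,[.5545,0,1.5],.008),fit(c,r["pixels"],CASS,[.556,0.002,1.65],.008))
h=cv2.cvtColor(np.ascontiguousarray(c["pixels"]),cv2.COLOR_RGB2HSV)
b=((h[...,0]>95)&(h[...,0]<130)&(h[...,1]>100)); b[:90]=0; b[160:]=0; b[:,:380]=0; b[:,450:]=0
print("blue",cv2.minAreaRect(np.argwhere(b)[:,::-1].astype(np.float32)))
c=cam("top")
for p,z in [((330,175),.008),((328.7,218.3),.008)]: print(onz(c,p,z)[:2])
t=spotter.trace("cassette",c)
for r in t[:2]:
    if r["conf"]>.4: print(r["conf"],r["point"],fit(c,r["pixels"],CASS,[.5545,0,1.5],.008))
g=cv2.cvtColor(np.ascontiguousarray(c["pixels"]),cv2.COLOR_RGB2GRAY)
# apron edges by column
for col in (280,290,300,310,320):
    d=np.diff(g[160:230,col].astype(int)); print(col,160+np.argmax(d[:30])+.5,160+35+np.argmin(d[35:])+.5)
E
```

```text
0.77 [414.3, 127.1] 1654 (array([5.53874652e-01, 4.01527739e-05, 1.54895825e+00]), np.float64(0.08581975432972022)) (array([ 5.53839108e-01, -8.39006530e-06,  1.54421696e+00]), np.float64(0.08561337551474786))
blue ((414.0376892089844, 110.01713562011719), (9.28992748260498, 34.272796630859375), 87.87889862060547)
[ 0.60917176 -0.05477423]
[ 0.49293501 -0.04830629]
0.71 [311.3, 192.1] (array([ 5.54818371e-01, -1.25185376e-03,  1.54422050e+00]), np.float64(0.36345902463549523))
280 188.5 216.5
290 186.5 217.5
300 173.5 217.5
310 182.5 201.5
320 174.5 218.5
```

Request:
move_arm(motion=[[[19,-31,-15],[0,0,-0.019],0],[[19,-31,-20],[0,0,0],0],[[19,-31,-20],[0,0,0],0],[[19,-31,-20],[0,0,0],0],[[18,-30,-20],[0,0,0],0]])

```text
clock: 7.7
eef_pos: [0.5438, -0.2022, 0.1052]
orientation: [2.285, 2.155, -0.0]
ft_force: [0.4, 0.5, -0.2]
finger_gap: 0.175
grasp_force: 68.5
```

Request:
move_arm(motion=[[[0,0,-30],[0,0,0],0],[[0,0,-25],[0,0,0],0],[[0,0,-15],[0,0,0],0],[[0,0,0],[0,0,0],0],[[0,0,0],[0,0,0],0]])

```text
clock: 8.2
eef_pos: [0.5437, -0.2004, 0.037]
orientation: [2.284, 2.156, 0.001]
ft_force: [-0.7, -1.1, -0.0]
finger_gap: 0.176
grasp_force: 68.5
```

```bash
python3 - <<'E'
from h import *
for _ in range(2): viewer.camera("top")
s=readout.sense();print(s["clock"],s["eef_pos"],s["orientation"],s["ft_force"])
c=cam("wrist"); a=c["pixels"][0:240,200:460,::-1]; t=cam("top"); b=t["pixels"][160:230,260:400,::-1]
a=cv2.resize(a,(433,400),interpolation=2); b=cv2.resize(b,(360,180),interpolation=2)
b=cv2.copyMakeBorder(b,0,220,0,0,0); cv2.imwrite("pics/w5.png",cv2.hconcat([a,b]))
y=1.51; co,si=np.cos(y),np.sin(y)
nose=np.array([s["eef_pos"][0]+co*.1475,s["eef_pos"][1]+si*.1475,.034]); print("nose expected",nose,px(c,nose),px(t,nose))
E
```

```text
8.3 [ 0.54453001 -0.20069775  0.03810156] [2.28217288 2.15438339 0.00252323] [-0.38342735  0.58310133 -1.08853364]
nose expected [ 0.55349194 -0.05347026  0.034     ] [320.41608516 -66.09547933] [330.50185301 195.30982144]
```

View pics/w5.png

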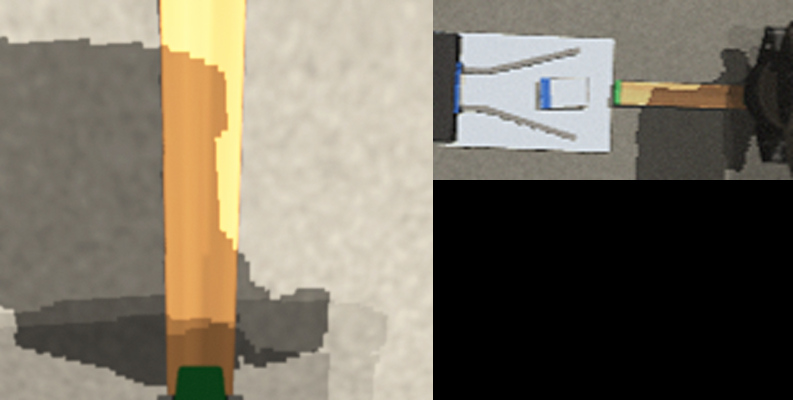

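Top crop: the nose plate (617,92), cassette (563,92) and mouth (460,90) are in line. I lower a little and start feeding.

Request:
move_arm(motion=[[[-1,0,-3],[0,0,0],0],[[0,0,-3],[0,0,0],0],[[0.4,7,0],[0,0,0],0],[[0.4,7,0],[0,0,0],0],[[0.4,6,0],[0,0,0],0]])

```text
clock: 8.9
eef_pos: [0.5434, -0.1791, 0.0303]
orientation: [-2.283, -2.157, -0.001]
ft_force: [0.2, -0.2, -1.1]
finger_gap: 0.179
grasp_force: 68.5
```

Request:
move_arm(motion=[[[0.2,3,0],[0,0,0],0],[[0.2,3,0],[0,0,0],0],[[0.2,4,0],[0,0,0],0],[[0.2,4,0],[0,0,0],0],[[0.3,5,0],[0,0,0],0]])

```text
clock: 9.4
eef_pos: [0.5444, -0.1621, 0.0304]
orientation: [2.286, 2.154, -0.001]
ft_force: [-0.1, -1.2, -0.4]
finger_gap: 0.176
grasp_force: 68.6
```

Request:
move_arm(motion=[[[0.4,6,0],[0,0,0],0],[[0.4,6,0],[0,0,0],0],[[0.4,6,0],[0,0,0],0],[[0.4,6,0],[0,0,0],0],[[0.3,6,0],[0,0,0],0]])

```text
clock: 9.9
eef_pos: [0.5463, -0.1309, 0.0303]
orientation: [-2.285, -2.156, -0.0]
ft_force: [-0.6, -1.0, -0.3]
finger_gap: 0.174
grasp_force: 68.6
```

```bash
python3 - <<'E'
from h import *
s=readout.sense();print(s["clock"],s["eef_pos"],s["orientation"],s["ft_force"])
t=cam("top"); b=t["pixels"][160:230,240:380,::-1]
b=cv2.resize(b,(700,350),interpolation=2); cv2.imwrite("pics/t6.png",b)
E
```

```text
9.9 [ 0.54625081 -0.1309244   0.03028219] [-2.28461486e+00 -2.15639496e+00 -4.68729756e-05] [-0.63943541 -1.04822379 -0.30007229]
```

View pics/t6.png

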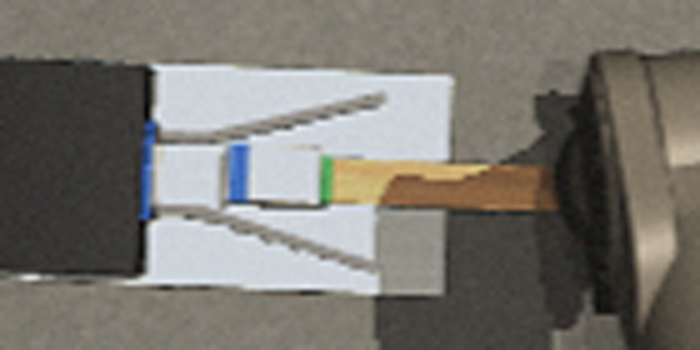

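The cassette (275,175) is square ahead of the nose and enters the channel centred. I keep feeding.

Request:
move_arm(motion=[[[0.3,5,0],[0,0,0],0],[[0.3,5,0],[0,0,0],0],[[0.3,5,0],[0,0,0],0],[[0.3,5,0],[0,0,0],0],[[0.3,5,0],[0,0,0],0]])

```text
clock: 10.45
eef_pos: [0.5477, -0.1061, 0.0303]
orientation: [2.285, 2.156, -0.0]
ft_force: [-0.1, -2.2, 0.3]
finger_gap: 0.175
grasp_force: 68.6
```

Request:
move_arm(motion=[[[0.3,5,0],[0,0,0],0],[[0.3,5,0],[0,0,0],0],[[0.3,5,0],[0,0,0],0],[[0.3,5,0],[0,0,0],0],[[0.3,5,0],[0,0,0],0]])

```text
clock: 10.95
eef_pos: [0.5492, -0.0812, 0.0303]
orientation: [2.285, 2.156, -0.0]
ft_force: [-0.1, -1.6, -0.2]
finger_gap: 0.171
grasp_force: 68.6
```

Request:
move_arm(motion=[[[0.3,5,0],[0,0,0],0],[[0.3,5,0],[0,0,0],0],[[0.3,5,0],[0,0,0],0],[[0.3,5,0],[0,0,0],0],[[0.3,5,0],[0,0,0],0]])

```text
clock: 11.45
eef_pos: [0.5507, -0.0561, 0.0303]
orientation: [2.285, 2.156, -0.0]
ft_force: [-0.6, -1.7, -0.9]
finger_gap: 0.177
grasp_force: 68.6
```

Request:
move_arm(motion=[[[0.3,5,0],[0,0,0],0],[[0.2,4,0],[0,0,0],0],[[0.2,3,0],[0,0,0],0],[[0.2,3,0],[0,0,0],0]])

```text
clock: 11.85
eef_pos: [0.5516, -0.0414, 0.0303]
orientation: [2.285, 2.156, -0.0]
ft_force: [0.2, -1.5, -0.2]
finger_gap: 0.177
grasp_force: 68.6
```

Request:
move_arm(motion=[[[0.2,3,0],[0,0,0],0],[[0.2,3,0],[0,0,0],0],[[0.2,3,0],[0,0,0],0],[[0.2,3,0],[0,0,0],0],[[0.1,2,0],[0,0,0],0]])

```text
clock: 12.35
eef_pos: [0.5525, -0.027, 0.0303]
orientation: [-2.284, -2.156, -0.0]
ft_force: [-0.7, -0.6, -0.4]
finger_gap: 0.176
grasp_force: 68.6
```

Request:
move_arm(motion=[[[0.2,3,0],[0,0,0],0],[[0.2,3,0],[0,0,0],0],[[0.2,3,0],[0,0,0],0],[[0.2,3,0],[0,0,0],0],[[0.1,2,0],[0,0,0],0]])

```text
clock: 12.85
eef_pos: [0.5534, -0.013, 0.0303]
orientation: [-2.284, -2.157, -0.0]
ft_force: [0.7, -1.2, -1.1]
finger_gap: 0.178
grasp_force: 68.6
```

Request:
move_arm(motion=[[[0.2,3,0],[0,0,0],0],[[0.2,3,0],[0,0,0],0],[[0.2,3,0],[0,0,0],0],[[0.2,3,0],[0,0,0],0],[[0.1,2,0],[0,0,0],0]])

```text
clock: 13.35
eef_pos: [0.5543, 0.001, 0.0303]
orientation: [-2.284, -2.157, -0.0]
ft_force: [0.2, -0.4, -1.3]
finger_gap: 0.176
grasp_force: 68.6
```

Request:
move_arm(motion=[[[0.2,3,0],[0,0,0],0],[[0.2,3,0],[0,0,0],0],[[0.2,3,0],[0,0,0],0],[[0.1,2,0],[0,0,0],0]])

```text
clock: 13.75
eef_pos: [0.555, 0.012, 0.0303]
orientation: [-2.284, -2.156, -0.0]
ft_force: [0.1, 0.2, -0.7]
finger_gap: 0.178
grasp_force: 68.6
```

Request:
move_arm(motion=[[[0.1,2,0],[0,0,0],0],[[0.1,2,0],[0,0,0],0],[[0.1,2,0],[0,0,0],0],[[0.1,2,0],[0,0,0],0]])

```text
clock: 14.15
eef_pos: [0.5552, 0.0164, 0.0303]
orientation: [2.285, 2.153, -0.006]
ft_force: [-1.2, -7.5, 3.5]
finger_gap: 0.177
grasp_force: 69.0
```

Request:
move_arm(motion=[[[0,0,0],[0,0,0],0],[[0,0,0],[0,0,0],0]])

```text
clock: 14.35
eef_pos: [0.5552, 0.0168, 0.0304]
orientation: [2.285, 2.153, -0.005]
ft_force: [-0.4, -5.4, 2.3]
finger_gap: 0.18
grasp_force: 69.0
```

```bash
python3 - <<'E'
from h import *
for i in range(3):
    s=readout.sense();print(s["clock"],s["eef_pos"].round(4),s["orientation"].round(4),s["ft_force"].round(2),s["wrist_torque"].round(3)); c=cam("scene")
a=cv2.resize(c["pixels"][180:300,270:400,::-1],None,fx=4,fy=4,interpolation=2)
cv2.imwrite("pics/s7.png",a)
E
```

```text
14.35 [0.5552 0.0168 0.0304] [ 2.285   2.153  -0.0047] [-0.41 -5.37  2.27] [-0.776  0.223  0.087]
14.4 [0.5552 0.0167 0.0304] [ 2.2852  2.153  -0.0049] [-0.79 -6.03  1.43] [-0.857  0.23   0.135]
14.45 [0.5552 0.0167 0.0304] [ 2.2851  2.1529 -0.0048] [-1.25 -6.1   2.54] [-0.831  0.195  0.096]
```

View pics/s7.png

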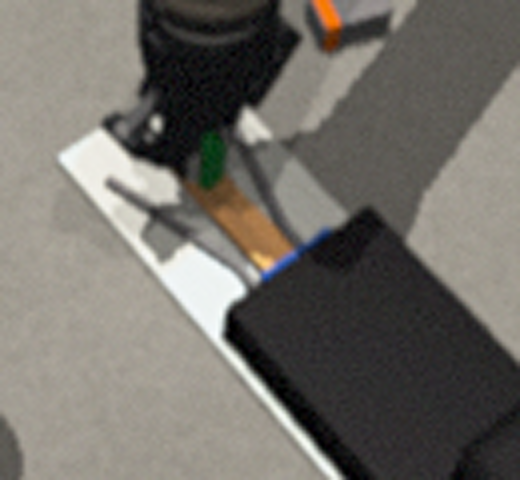

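The scene view shows the stick in the channel with nothing but the cassette ahead of it. A steady 6 N at about 105 mm in fits contact with the seat, so I go on gently.

Request:
move_arm(motion=[[[0.1,2,0],[0,0,0],0],[[0.1,1,0],[0,0,0],0],[[0.1,1,0],[0,0,0],0]])

```text
clock: 14.8
eef_pos: [0.5555, 0.0199, 0.0304]
orientation: [2.285, 2.152, -0.006]
ft_force: [-1.3, -7.1, 3.7]
finger_gap: 0.176
grasp_force: 69.0
```

Request:
move_arm(motion=[[[0.1,1.5,0],[0,0,0],0],[[0.1,1.5,0],[0,0,0],0],[[0.1,1.5,0],[0,0,0],0],[[0.1,1.5,0],[0,0,0],0]])

```text
clock: 15.2
eef_pos: [0.5558, 0.0257, 0.0304]
orientation: [2.285, 2.152, -0.007]
ft_force: [-1.3, -7.0, 3.5]
finger_gap: 0.176
grasp_force: 69.0
```

Request:
move_arm(motion=[[[0.1,1.5,0],[0,0,0],0],[[0.1,1.5,0],[0,0,0],0],[[0,1,0],[0,0,0],0],[[0,1,0],[0,0,0],0]])

```text
clock: 15.6
eef_pos: [0.5561, 0.0307, 0.0304]
orientation: [2.285, 2.152, -0.007]
ft_force: [-1.2, -7.0, 2.5]
finger_gap: 0.176
grasp_force: 69.0
```

Request:
move_arm(motion=[[[0.1,1,0],[0,0,0],0],[[0,1,0],[0,0,0],0],[[0.1,1,0],[0,0,0],0]])

```text
clock: 15.9
eef_pos: [0.5563, 0.0337, 0.0304]
orientation: [2.285, 2.152, -0.007]
ft_force: [-1.4, -7.6, 2.8]
finger_gap: 0.177
grasp_force: 69.0
```

Request:
move_arm(motion=[[[0,1,0],[0,0,0],0],[[0.1,1,0],[0,0,0],0]])

```text
clock: 16.1
eef_pos: [0.5564, 0.0356, 0.0304]
orientation: [2.285, 2.151, -0.007]
ft_force: [-1.3, -8.6, 3.3]
finger_gap: 0.178
grasp_force: 69.0
```

Request:
move_arm(motion=[[[0.1,1,0],[0,0,0],0]])

```text
clock: 16.2
eef_pos: [0.5565, 0.0361, 0.0304]
orientation: [2.285, 2.151, -0.008]
ft_force: [-1.7, -8.7, 4.6]
finger_gap: 0.178
grasp_force: 69.1
```

Request:
move_arm(motion=[[[0,1,0],[0,0,0],0]])

```text
clock: 16.3
eef_pos: [0.5565, 0.0362, 0.0304]
orientation: [2.285, 2.15, -0.009]
ft_force: [-1.9, -9.3, 4.3]
finger_gap: 0.178
grasp_force: 69.2
```

Request:
move_arm(motion=[[[0.1,1,0],[0,0,0],0],[[0,0,0],[0,0,0],0]])

```text
clock: 16.5
eef_pos: [0.5565, 0.0365, 0.0305]
orientation: [2.285, 2.149, -0.01]
ft_force: [-1.7, -10.2, 4.5]
finger_gap: 0.178
grasp_force: 69.3
```

Request:
move_arm(motion=[[[0.1,1.2,0],[0,0,0],0],[[0,0.5,0],[0,0,0],0],[[0,0,0],[0,0,0],0]])

```text
clock: 16.8
eef_pos: [0.5565, 0.0368, 0.0306]
orientation: [2.285, 2.148, -0.013]
ft_force: [-3.4, -11.9, 6.5]
finger_gap: 0.183
grasp_force: 69.4
```

Request:
move_arm(motion=[[[0,0,0],[0,0,0],0],[[0,0,0],[0,0,0],0],[[0,0,0],[0,0,0],0],[[0,0,0],[0,0,0],0]])

```text
clock: 17.2
eef_pos: [0.5565, 0.0368, 0.0305]
orientation: [2.285, 2.148, -0.013]
ft_force: [-2.6, -11.9, 5.9]
finger_gap: 0.173
grasp_force: 69.4
```

Request:
move_arm(motion=[[[0,0,0],[0,0,0],0],[[0,0,0],[0,0,0],0],[[0,0,0],[0,0,0],0],[[0,0,0],[0,0,0],0],[[0,0,0],[0,0,0],0]])

```text
clock: 17.7
eef_pos: [0.5565, 0.0369, 0.0306]
orientation: [2.285, 2.148, -0.013]
ft_force: [-3.0, -12.1, 6.1]
finger_gap: 0.176
grasp_force: 69.4
```

Request:
move_arm(motion=[[[0,0,0],[0,0,0],0],[[0,0,0],[0,0,0],0],[[0,0,0],[0,0,0],0]])

```text
clock: 18.0
eef_pos: [0.5565, 0.0368, 0.0305]
orientation: [2.285, 2.148, -0.013]
ft_force: [-2.8, -12.7, 5.7]
finger_gap: 0.173
grasp_force: 69.4
```

Held for 1.2 s at about 12 N measured, part of which is stick friction, with the slope matching the 3 N/mm buffer. The cassette is home, so I back out straight.

Request:
move_arm(motion=[[[-0.2,-3,0],[0,0,0],0],[[-0.3,-5,0],[0,0,0],0],[[-0.4,-7,1],[0,0,0],0],[[-0.9,-15,0],[0,0,0],0],[[-1.2,-20,0],[0,0,0],0]])

```text
clock: 18.5
eef_pos: [0.554, -0.0045, 0.0315]
orientation: [-2.281, -2.159, -0.003]
ft_force: [0.5, -1.0, -0.7]
finger_gap: 0.177
grasp_force: 68.5
```

Request:
move_arm(motion=[[[-1.5,-25,0],[0,0,0],0],[[-1.5,-25,0],[0,0,0],0],[[-1.5,-25,0],[0,0,0],0],[[-1.5,-25,0],[0,0,0],0],[[0,-10,20],[0,0,0],0]])

```text
clock: 19.0
eef_pos: [0.5445, -0.1202, 0.0486]
orientation: [-2.286, -2.148, 0.009]
ft_force: [0.1, -0.8, -1.8]
finger_gap: 0.177
grasp_force: 68.4
```

```bash
python3 - <<'E'
from h import *
for _ in range(3): viewer.camera("top")
s=readout.sense();print(s["clock"],s["eef_pos"].round(4),s["orientation"].round(4),s["ft_force"].round(2),s["wrist_torque"].round(3))
t=cam("top"); a=cv2.resize(t["pixels"][160:230,220:400,::-1],(720,280),interpolation=2)
w=cv2.resize(cam("scene")["pixels"][100:300,220:400,::-1],(360,300),interpolation=2)
cv2.imwrite("pics/t8.png",cv2.vconcat([a,cv2.copyMakeBorder(w,0,0,0,360,0)]))
for r in spotter.pinpoint("stick_grip",t)[:3]: print(r["conf"],r["point"],onz(t,r["point"],s["eef_pos"][2]+.015))
E
```

```text
19.15 [ 0.5492 -0.1168  0.0523] [2.2856 2.152  0.004 ] [ 0.05 -0.34 -0.19] [0.039 0.007 0.009]
0.56 [356.2, 198.5] [ 0.54253021 -0.11740273  0.06725517]
0.44 [419.1, 278.8] [ 0.33433885 -0.27198191  0.06725517]
```

View pics/t8.png

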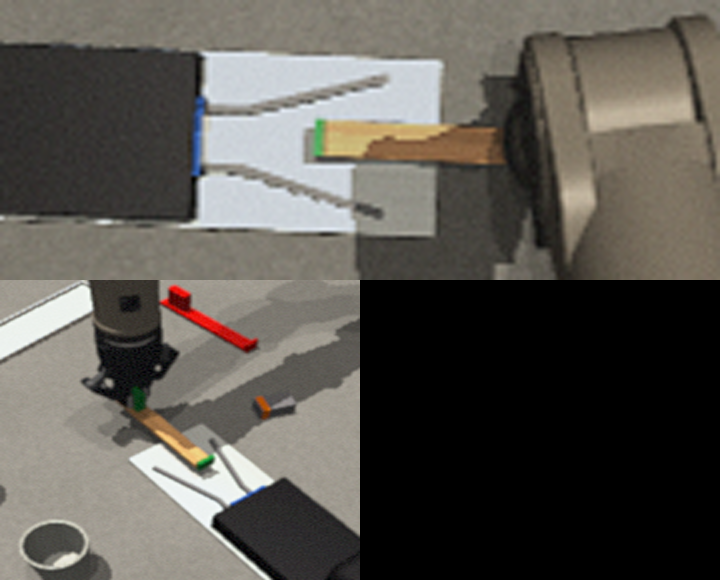

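The channel is empty, the cassette is inside the tunnel, and the stick is still held straight with its nose at (319,138). I carry it back to the tray.

Request:
move_arm(motion=[[[0,-20,30],[0,0,0],0],[[-4,-25,30],[0,0,-0.1],0],[[-8,-25,0],[0,0,-0.135],0],[[-8,-25,0],[0,0,-0.135],0],[[-8,-25,0],[0,0,-0.135],0]])

```text
clock: 19.8
eef_pos: [0.5197, -0.235, 0.1108]
orientation: [-2.752, -1.513, 0.0]
ft_force: [-0.4, -0.0, -1.3]
finger_gap: 0.178
grasp_force: 68.4
```

Request:
move_arm(motion=[[[-9,-25,0],[0,0,-0.135],0],[[-9,-25,0],[0,0,-0.135],0],[[-9,-25,0],[0,0,-0.135],0],[[-9,-25,0],[0,0,-0.135],0],[[-9,-25,0],[0,0,-0.135],0]])

```text
clock: 20.3
eef_pos: [0.4749, -0.3598, 0.1102]
orientation: [-3.097, -0.516, 0.001]
ft_force: [0.5, -0.1, -0.4]
finger_gap: 0.178
grasp_force: 68.4
```

Request:
move_arm(motion=[[[-9,-20,0],[0,0,-0.135],0],[[-9,-10,0],[0,0,-0.135],0],[[0,0,0],[0,0,0],0],[[0,0,0],[0,0,0],0]])

```text
clock: 20.7
eef_pos: [0.4576, -0.3889, 0.1105]
orientation: [-3.138, -0.106, 0.001]
ft_force: [-0.1, 1.0, -0.4]
finger_gap: 0.177
grasp_force: 68.5
```

```bash
python3 - <<'E'
from h import *
for _ in range(3): viewer.camera("top")
s=readout.sense();o=s["orientation"];print(s["clock"],s["eef_pos"].round(4),o.round(4),2*np.arctan(o[1]/o[0]),s["ft_force"].round(2))
E
```

```text
20.85 [ 0.4584 -0.3886  0.1111] [-3.1383e+00 -1.0630e-01 -1.0000e-03] 0.06773344123267412 [ 0.15 -0.59 -1.2 ]
```

Request:
move_arm(motion=[[[1,-2,-30],[0,0,0.03],0],[[0,0,-30],[0,0,0],0],[[0,0,-15],[0,0,0],0],[[0,0,-7],[0,0,0],0],[[0,0,-3],[0,0,0],0]])

```text
clock: 21.35
eef_pos: [0.4583, -0.3924, 0.026]
orientation: [-3.138, -0.147, -0.0]
ft_force: [0.7, 0.6, -0.4]
finger_gap: 0.178
grasp_force: 68.6
```

Request:
move_arm(motion=[[[0,0,-2],[0,0,0],0],[[0,0,0],[0,0,0],0]])

```text
clock: 21.55
eef_pos: [0.4587, -0.3933, 0.0253]
orientation: [3.137, 0.146, 0.002]
ft_force: [0.4, 0.0, -1.4]
finger_gap: 0.175
grasp_force: 68.6
```

Request:
move_arm(motion=[[[0,0,-1.5],[0,0,0],0],[[0,0,-1],[0,0,0],0],[[0,0,0],[0,0,0],0]])

```text
clock: 21.85
eef_pos: [0.4585, -0.3934, 0.023]
orientation: [3.137, 0.145, 0.002]
ft_force: [-1.2, -0.1, 4.1]
finger_gap: 0.175
grasp_force: 69.0
```

Contact is felt on the tray floor at 4 N. I release and rise.

Request:
move_arm(motion=[[[0,0,0],[0,0,0],25],[[0,0,0],[0,0,0],50],[[0,0,0],[0,0,0],50],[[0,0,0],[0,0,0],60],[[0,0,0],[0,0,0],60]])

```text
clock: 22.35
eef_pos: [0.4579, -0.3928, 0.0216]
orientation: [-3.138, -0.146, 0.0]
ft_force: [-0.4, -0.3, -0.3]
finger_gap: 0.602
grasp_force: 0.0
```

Request:
move_arm(motion=[[[0,0,15],[0,0,0],60],[[0,0,35],[0,0,0],60],[[0,0,45],[0,0,0],60],[[0,0,45],[0,0,0],60],[[0,0,45],[0,0,0],60]])

```text
clock: 22.85
eef_pos: [0.4579, -0.3927, 0.21]
orientation: [3.137, 0.146, 0.002]
ft_force: [0.0, -1.2, -0.0]
finger_gap: 0.595
grasp_force: 0.0
```

```bash
python3 - <<'E'
from h import *
for _ in range(5): viewer.camera("top")
c=cam("wrist"); s=readout.sense(); print(s["clock"],s["eef_pos"],s["ft_force"])
t=cam("scene"); a=c["pixels"][0:240,230:430,::-1]; b=t["pixels"][80:180,180:320,::-1]
cv2.imwrite("pics/w9.png",cv2.hconcat([cv2.resize(a,(375,450),interpolation=2),cv2.copyMakeBorder(cv2.resize(b,(420,300),interpolation=2),0,150,0,0,0)]))
E
```

```text
23.15 [ 0.45721763 -0.39232448  0.20612397] [ 0.33813792  0.44024242 -1.34364684]
```

View pics/w9.png

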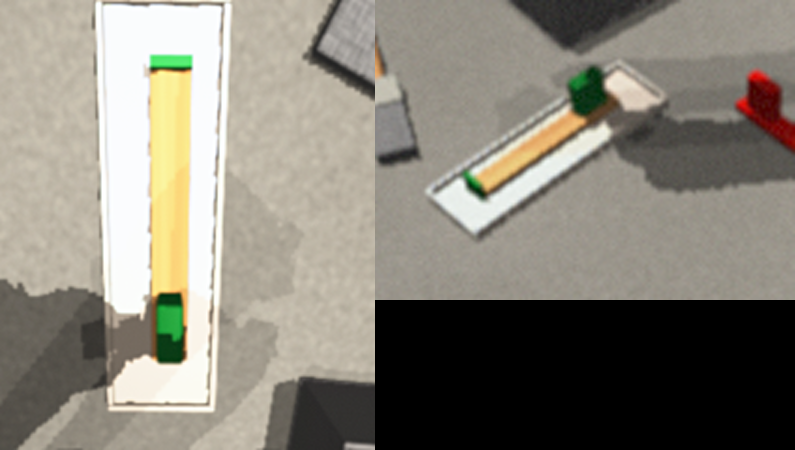

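The stick lies flat inside the tray, with its nose at (171,62) and handle at (170,327), clear of all the rims. The gripper is open and touching nothing.

```bash
python3 -c "
from h import *
print(order.hand_in())"
```

```text
the job is handed in; nothing more can be done
None
```

I handed the job in at about 23 s: the cassette is fed fully home, held there for over a second at about 12 N measured at the wrist (highest reading 12.7 N), and the stick lies flat in its tray, released.

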